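# Roll two tubes onto their marking-out lines

### The arm

A 6-joint arm with a two-finger parallel gripper is mounted at the origin on the work surface. World frame = base frame: x ahead of the robot, y to its left, z up, the work surface at z = 0. Lengths are in m, angles in rad, forces in N, time in s.
With the tool pointing down it reaches from about 0.325 to 0.775 m from the base axis. Payload 5.5 kg.
Tool frame: the origin (TCP) lies midway between the tips of the shut fingers; the grasp point (between the pads) lies hold_point_z behind it (hold_point_z is the distance from the TCP to the grasp point, in m); x points along the fingers, y is the direction in which the jaws open and shut, and the axes are right-handed (so a half turn about x gives the same grasp; the last joint's range is limited). The gripper opens to 85 mm and grips with 20 to 120 N. Pads are 22 mm wide; open, the fingers measure 114 mm over their backs; the gripper's body (76 mm by 85 mm) begins 54 mm behind the grasp point. The pads swing forward as they close: fully open they stand 13 mm farther back than shut.
Start: joints at [1.222, 0.091, 1.231, -0, 1.82, -0.057], TCP at [0.173, 0.575, 0.231] pointing down, gripper open.
Joint ranges: [-2.87, 2.87], [-0.86, 2.18], [0.17, 2.46], [-1.51, 4.65], [0.06, 2.69], [-2.65, 2.65]. Speed limits (rad/s): [2.57, 2.57, 3.01, 3.14, 3.14, 3.14].

### API

Orientations are given as a rotation vector (axis times angle).
In Python, from rig import state, camera, close_job, hold_point_z gives the robot as it stands.
- The arm moves only by the tool jog_arm, never from a script. Its argument "steps" is text: rows parted by semicolons, each of 7 numbers parted by spaces: the turn, a rotation vector about the world's x, y, z in degrees, then the shift along the world's x, y, z in m, then the opening, from 0 (shut) to 1 (fully open). In form: ax ay az x y z grip; .... A call has 1 to 5 rows; each row shifts and turns the pose as measured when the row begins; what a row does not reach is not made up. A row lasts 1/12 s, in which the tool goes at most 41.7 mm and 7.16 degrees, less where a joint would pass 70% of its speed; a pose out of reach is approached as far as the arm can. A call is refused whole if a number of a shift passes 0.0417 or a number of a turn 7.16, either way. A call with a gripper value outside its range is refused whole. The fingers move at their own pace and stop on an object; "newtons" is the grip in N (left out, the last holds). Time passes only in rows, so rows that do not move let the fingers close. It gives the time, the measured TCP pose, the force and the opening at its end, in the units of the state.
- state(): the state, without advancing time (a new reading comes with each control period).
- camera(name): name is "scene" or "top"; returns a dict with "image" (400x640x3 uint8, red, green, blue), "camera_matrix" (3x3 intrinsics, pixels), "D" ([k1, k2, p1, p2, k3] as OpenCV has them; the pictures are not rectified), "origin" and "attitude" of the camera in the world. Camera axes: x right, y up, looking along -z (the intrinsics and any distortion apply to the point x, -y, -z); pixel columns grow to the right and rows downward; lengths in m; the calibration is good to about 2 mm. A picture is of the moment at which its call begins. There is no depth.
- close_job(): hands the job in, once; it reports no verdict.
The state is a dict: "clock": time; "q": joint angles; "joint_vel": joint speeds; "joint_torque": joint torques, N m; "ee_pos": TCP position; "tool_rot": TCP orientation; "wrist_force": force on the tool from outside, world axes, zero at the start; "torque": the same for the moment, N m; "finger_gap": finger opening in m.
Only numpy, scipy, OpenCV 4.12 (cv2) and the standard library are available. Lean on these libraries where they do the work, as an engineer would, in place of code of your own. Each camera call takes 0.05 s, during which the arm holds its last target.

### The job

A steel tube and a copper tube lie on the black marking-out mat, on either side of a pair of yellow lines. Set them out for tacking: push on the top of each tube with a fingertip and roll it inwards onto the yellow line nearest to it, so that it comes to rest lying along that line and centred on it, one tube on each line. Roll them over the mat, do not slide them along or lift them, and leave everything else on the bench where it is.

Things in the scene. Friction and masses are not known exactly. Their poses are not given: they have to be found in the camera images.
- steel_tube: Grey steel tube, dark ends, 34 mm diameter, 120 mm long, about 0.19 kg, lying 40 to 65 mm outside a line, parallel to it within 3 degrees, a thin white stripe along its top at the start. Origin: centre of the tube, on its axis; y along the tube; z starts up, points at the stripe and turns as it rolls. Slight rolling resistance: a creeping tube stops within a few mm.
- copper_tube: Copper tube, dark ends, 30 mm diameter, 120 mm long, about 0.15 kg, lying likewise outside the other line, with the same stripe. Which tube is on which side changes. Origin: centre of the tube, on its axis; y along the tube; z starts up, points at the stripe and turns as it rolls. Slight rolling resistance: a creeping tube stops within a few mm.
- mat: Black marking-out mat fixed to the bench, 300 mm (its x) by 280 mm (its y), 4 mm thick, with two yellow lines along its y, each 10 mm wide and 200 mm long, centred at x = -40 mm and x = +40 mm. Its place and heading on the bench change. Origin: centre of its underside; z up.
- line_a (a point): Middle of the yellow line at x = -40 mm of the mat, on the mat's upper face (4 mm above the bench); y runs along the line, x across it towards the other line, z up.
- line_b (a point): Middle of the yellow line at x = +40 mm of the mat, on the mat's upper face; y runs along the line, x across it away from the other line, z up.
- marker: Bystander: white paint marker with a red cap, 20 mm across and 80 mm tall, standing on the mat near its +y edge. Origin: centre of its foot.
- bushing: Bystander: brass ring, 30 mm across and 22 mm tall, standing on the mat near its -y edge. Origin: centre of its foot.
- hammer: Bystander: hammer lying on the bench to the left of the mat. Origin: underside of the tool; x along its handle.
- wrench: Bystander: wrench lying on the bench to the right of the mat. Origin: underside of the tool; x along its handle.
- hopper: Bystander: dark steel cone with a spout, 100 mm across and 100 mm tall, standing on the bench to the left of the mat. Origin: centre of its foot.
- flange: Bystander: flat steel ring, 90 mm across and 12 mm thick, lying on the bench to the right of the mat. Origin: centre of its underside.

How it is judged:
At the end, for the whole second after the job is handed in: One tube on each line: axis within 7 mm of the line's middle, parallel within 8 degrees, tube centre within 35 mm of the line's midpoint along it; each rolled there (its stripe ends more than 69 degrees from the top), lying on the mat at rest (((x of steel_tube in the frame of line_a between -0.007 and 0.007 m and y of steel_tube in the frame of line_a between -0.035 and 0.035 m and angle between the y axis of steel_tube and the y axis of line_a, either way round below 0.14 rad and x of copper_tube in the frame of line_b between -0.007 and 0.007 m and y of copper_tube in the frame of line_b between -0.035 and 0.035 m and angle between the y axis of copper_tube and the y axis of line_b, either way round below 0.14 rad) or (x of steel_tube in the frame of line_b between -0.007 and 0.007 m and y of steel_tube in the frame of line_b between -0.035 and 0.035 m and angle between the y axis of steel_tube and the y axis of line_b, either way round below 0.14 rad and x of copper_tube in the frame of line_a between -0.007 and 0.007 m and y of copper_tube in the frame of line_a between -0.035 and 0.035 m and angle between the y axis of copper_tube and the y axis of line_a, either way round below 0.14 rad)) and angle between each of steel_tube, copper_tube's own z axis and vertical above 1.2 rad and height (world z) of steel_tube below 0.024 m and linear speed of each of steel_tube, copper_tube below 0.01 m/s and height (world z) of copper_tube below 0.022 m); the robot touches nothing.
It fails at once if the steel tube is lifted (more than 8 mm off the mat) (height (world z) of steel_tube above 0.029 m).
It fails at once if the copper tube is lifted (more than 8 mm off the mat) (height (world z) of copper_tube above 0.027 m).
It fails at once if a bystander (marker, bushing, hammer, wrench, hopper or flange) is shifted by more than 15 mm or knocked over (distance of any of marker, bushing, hammer, wrench, hopper, flange from where it was at the start of the episode above 0.015 m or angle between any of marker, bushing, hammer, wrench, hopper, flange's own z axis and vertical above 0.4 rad).
It also fails if it takes over 61 s, if anything falls off the work surface, if the arm or the gripper's body presses on something with over 40 N, if the wrist force passes 120 N, or if a joint passes its speed limit or range.

## Working session

There is one attempt and no reset: what is moved stays moved. The work goes in short steps, Python scripts to look and compute and a tool call to move; the robot and the scene stay as the last step left them, time stands still between calls to the robot, and variables do not carry over. Pictures are saved under pics/ and viewed, and the job is handed in when it is done.

Besides the shell and the picture viewer there is one more tool, called after ">>>" in YAML: its name, and indented under it one key for each argument. jog_arm: Moves the arm, as the interface text tells. Its arguments: {"type":"object","properties":{"steps":{"type":"string"},"newtons":{"type":"number"}},"required":["steps"]}

```bash
mkdir -p pics; ls; python3 - <<'E'
from rig import state,camera,hold_point_z
import cv2
print(hold_point_z,state())
for n in("scene","top"):
    c=camera(n);cv2.imwrite(f"pics/{n}0.png",c["image"][:,:,::-1]);print({k:v for k,v in c.items() if k!="image"})
E
```

```text
pics
0.0187 {'clock': 0.0, 'q': array([ 1.22232715e+00,  9.18739097e-02,  1.23190507e+00,  2.46169751e-05,
        1.81978067e+00, -5.66679450e-02]), 'joint_vel': array([-1.40041805e-05,  1.30720958e-03,  1.50016784e-04,  2.22867737e-03,
        1.85052619e-03, -1.11065556e-03]), 'joint_torque': array([-1.07868382e-04, -4.58731914e+01, -4.18027532e+01, -1.81005466e-04,
        1.15951258e-02, -3.03598017e-05]), 'ee_pos': array([0.17248624, 0.57437971, 0.23013102]), 'tool_rot': array([ 0.22752758,  1.55905447, -0.23055558]), 'wrist_force': array([ 0.78946122, -1.29583928, -0.0228446 ]), 'torque': array([-0.00270358,  0.01279696, -0.01522952]), 'finger_gap': 0.08513418597847369}
{'camera_matrix': array([[452.81707064,   0.        , 330.2054278 ],
       [  0.        , 452.81707064, 199.96261218],
       [  0.        ,   0.        ,   1.        ]]), 'D': array([0.03340903, 0.        , 0.        , 0.        , 0.        ]), 'origin': array([1.14445777, 0.04315369, 1.0323278 ]), 'attitude': array([0.42108335, 0.45957081, 1.58095173])}
{'camera_matrix': array([[360.84143475,   0.        , 324.40485041],
       [  0.        , 360.84143475, 199.71473606],
       [  0.        ,   0.        ,   1.        ]]), 'D': array([-0.02513163,  0.        ,  0.        ,  0.        ,  0.        ]), 'origin': array([0.29801957, 0.00474208, 1.16966747]), 'attitude': array([ 0.13336782, -0.1632679 , -1.54402849])}
```

View pics/scene0.png

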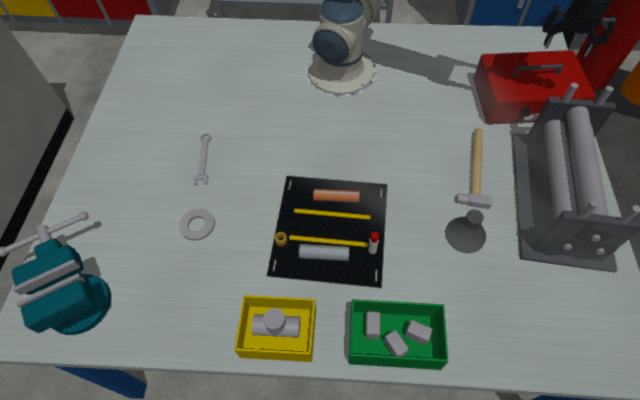

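View pics/top0.png

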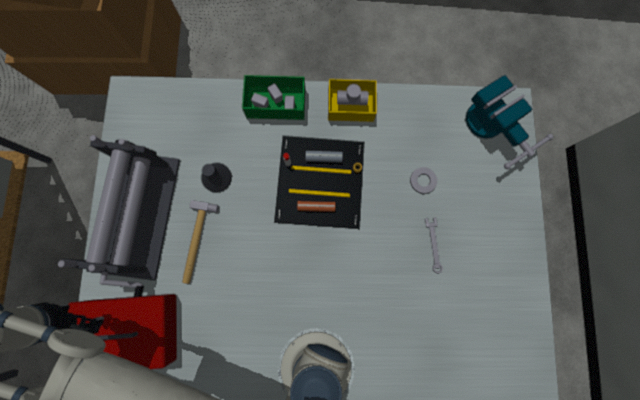

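```bash
cat > h.py <<'E'
import numpy as np,cv2
from scipy.spatial.transform import Rotation as R
from rig import state,camera
def toplane(c,px,z):
    u=cv2.undistortPoints(np.asarray(px,float).reshape(-1,1,2),c["camera_matrix"],c["D"])[:,0]
    d=np.c_[u[:,0],-u[:,1],-np.ones(len(u))]@R.from_rotvec(c["attitude"]).as_matrix().T
    o=c["origin"]; return (o+d*((z-o[2])/d[:,2])[:,None])[:,:2]
def proj(c,P):
    p=(np.asarray(P,float).reshape(-1,3)-c["origin"])@R.from_rotvec(c["attitude"]).as_matrix()
    return cv2.projectPoints(p*[1,-1,-1],np.zeros(3),np.zeros(3),c["camera_matrix"],c["D"])[0][:,0]
def comps(c,mask,z,amin=40):
    n,l,s,ce=cv2.connectedComponentsWithStats(mask.astype(np.uint8),connectivity=8)
    out=[]
    for i in range(1,n):
        if s[i,4]<amin: continue
        ys,xs=np.nonzero(l==i); P=toplane(c,np.c_[xs,ys],z)
        m=P.mean(0); r=cv2.minAreaRect(P.astype(np.float32)*1000)
        w,v=np.linalg.eigh(np.cov((P-m).T)); a=v[:,1]; a=a*np.sign(a[1])
        out.append(dict(px=ce[i].round(1),n=s[i,4],m=m.round(4),ang=round(np.degrees(np.arctan2(-a[0],a[1])),2),rc=np.round(r[0],1),sz=np.round(r[1],1)))
    return out
def masks(c):
    im=c["image"]; hsv=cv2.cvtColor(im,cv2.COLOR_RGB2HSV).astype(int); h,s,v=[hsv[...,i] for i in range(3)]
    roi=np.zeros(h.shape,bool)
    q=proj(c,[[.39,-.16,.004],[.39,.16,.004],[.72,.16,.004],[.72,-.16,.004]])
    q=cv2.convexHull(q.astype(np.int32)); t=np.zeros(h.shape,np.uint8);cv2.fillPoly(t,[q],1);roi=t>0
    return dict(yellow=roi&(h>20)&(h<34)&(s>150)&(v>110),copper=roi&(h<16)&(s>70)&(s<200)&(v>70),steel=roi&(s<70)&(v>70),mat=roi&(v<45))
E
cat > look.py <<'E'
import sys;from h import *
tag=sys.argv[1]
for n in("scene","top"):
    c=camera(n);m=masks(c)
    cv2.imwrite(f"pics/{n}{tag}.png",c["image"][:,:,::-1])
    for k,z in(("yellow",.004),("copper",.019),("steel",.021)):
        for o in comps(c,m[k],z,30): print(n,k,o)
    P=proj(c,[[.56,0,.02]])[0]; x,y=P.astype(int)
    cr=c["image"][max(0,y-70):y+70,max(0,x-90):x+90,::-1]
    cv2.imwrite(f"pics/{n}{tag}z.png",cv2.resize(cr,None,fx=4,fy=4,interpolation=cv2.INTER_CUBIC))
E
python3 look.py 1
```

```text
scene yellow {'px': array([332. , 213.4]), 'n': np.int32(291), 'm': array([0.5454, 0.0039]), 'ang': np.float64(-2.95), 'rc': array([545.4,   2.4]), 'sz': array([198.5,  11.6])}
scene yellow {'px': array([280.2, 237.5]), 'n': np.int32(51), 'm': array([ 0.6232, -0.1235]), 'ang': np.float64(-48.39), 'rc': array([ 623.3, -124.1]), 'sz': array([25.7, 26. ])}
scene yellow {'px': array([327.2, 240.4]), 'n': np.int32(310), 'm': array([ 0.6251, -0.0038]), 'ang': np.float64(-2.93), 'rc': array([625. ,  -3.4]), 'sz': array([191.9,  11.6])}
scene copper {'px': array([335.8, 195.6]), 'n': np.int32(448), 'm': array([0.499 , 0.0116]), 'ang': np.float64(-0.61), 'rc': array([497. ,  11.6]), 'sz': array([123.7,  36.9])}
scene steel {'px': array([330.1, 200.6]), 'n': np.int32(3384), 'm': array([ 0.5117, -0.0032]), 'ang': np.float64(-4.85), 'rc': array([ 5.639e+02, -3.000e-01]), 'sz': array([317.1, 327.5])}
scene steel {'px': array([337.1, 192.2]), 'n': np.int32(89), 'm': array([0.4892, 0.0147]), 'ang': np.float64(0.12), 'rc': array([489.2,  12.9]), 'sz': array([114.6,   6.6])}
scene steel {'px': array(
[... 675 characters left out ...]
)}
top copper {'px': array([315.7, 205.6]), 'n': np.int32(279), 'm': array([0.499 , 0.0127]), 'ang': np.float64(-0.98), 'rc': array([499.3,  12. ]), 'sz': array([123.4,  28.9])}
top steel {'px': array([318.5, 209.8]), 'n': np.int32(2573), 'm': array([0.4866, 0.0031]), 'ang': np.float64(-7.1), 'rc': array([552.3,   1.6]), 'sz': array([325.8, 319.3])}
top steel {'px': array([323.5, 155.3]), 'n': np.int32(328), 'm': array([ 0.6688, -0.0092]), 'ang': np.float64(-0.28), 'rc': array([668. ,  -9.3]), 'sz': array([ 31.2, 123.1])}
top steel {'px': array([315.9, 205. ]), 'n': np.int32(60), 'm': array([0.5003, 0.012 ]), 'ang': np.float64(-0.92), 'rc': array([500.1,  13.3]), 'sz': array([113.2,   5.2])}
```

```bash
python3 - <<'E'
from h import *
s=state();print(R.from_rotvec(s["tool_rot"]).as_matrix().round(3))
E
```

```text
[[-0.     0.288  0.958]
 [-0.001  0.958 -0.288]
 [-1.    -0.001 -0.   ]]
```

View pics/scene1z.png

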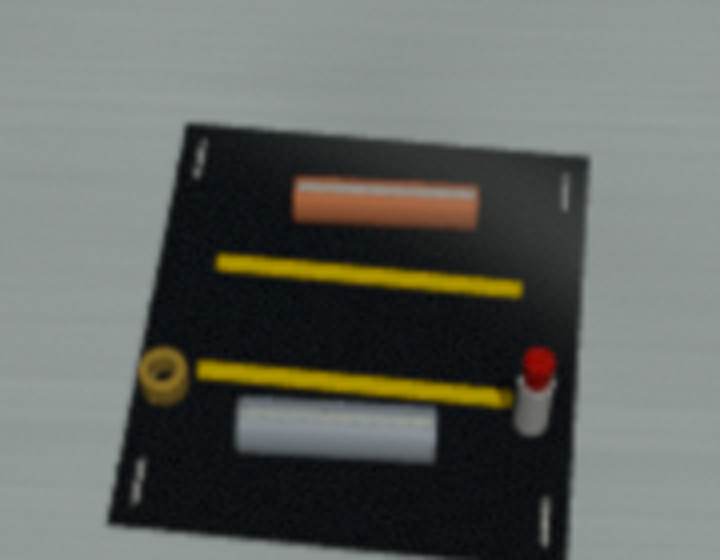

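>>> jog_arm:
  steps: "0 0 0 0.02 -0.035 0 0;0 0 0 0.02 -0.035 0 0;0 0 0 0.02 -0.035 0 0;0 0 0 0.02 -0.035 0 0;0 0 0 0.02 -0.035 0 0"
  newtons: 40

```text
clock: 0.62
ee_pos: [0.27, 0.398, 0.2235]
tool_rot: [0.212, 1.565, -0.227]
wrist_force: [1.1, -0.9, 0.7]
finger_gap: 0.0254
```

>>> jog_arm:
  steps: "0 0 -7 0.02 -0.035 0 0;0 0 -7 0.02 -0.035 0 0;0 0 -7 0.02 -0.035 0 0;0 0 -7 0.02 -0.035 0 0;0 0 -7 0.02 -0.035 0 0"

```text
clock: 1.03
ee_pos: [0.3708, 0.2154, 0.2227]
tool_rot: [0.701, 1.46, -0.711]
wrist_force: [1.1, 0.8, -0.7]
finger_gap: 0.0002
```

>>> jog_arm:
  steps: "0 0 -7 0.02 -0.035 0 0;0 0 -7 0.02 -0.035 0 0;0 0 -7 0.02 -0.035 0 0;0 0 -7 0.02 -0.035 0 0;0 0 -7 0.02 -0.035 0 0"

```text
clock: 1.45
ee_pos: [0.4716, 0.0327, 0.2231]
tool_rot: [1.178, 1.236, -1.181]
wrist_force: [1.4, 0.9, 0.1]
finger_gap: 0.0002
```

>>> jog_arm:
  steps: "0 0 -5 0.018 -0.02 -0.03 0;0 0 0 0 0 -0.04 0;0 0 0 0 0 -0.03 0;0 0 0 0 0 0 0"

```text
clock: 1.78
ee_pos: [0.4933, 0.002, 0.1213]
tool_rot: [1.261, 1.175, -1.26]
wrist_force: [-1.3, -0.2, -0.2]
finger_gap: -0.0002
```

```bash
python3 - <<'E'
from h import *
s=state();print(R.from_rotvec(s["tool_rot"]).as_matrix().round(3),s["ee_pos"],s["wrist_force"])
E
python3 look.py 2 >/dev/null
```

```text
[[ 0.     0.998 -0.07 ]
 [ 0.001 -0.07  -0.998]
 [-1.     0.    -0.001]] [0.49325406 0.00203376 0.12130749] [-1.26416489 -0.19851618 -0.24264913]
```

View pics/scene2z.png

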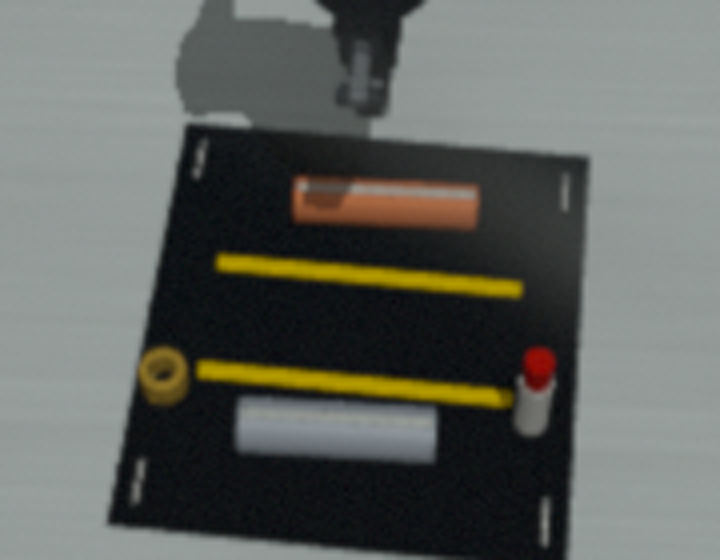

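>>> jog_arm:
  steps: "0 0 0 -0.004 0.01 -0.04 0;0 0 0 0 0 -0.03 0;0 0 0 0 0 0 0;0 0 0 0 0 0 0"

```text
clock: 2.22
ee_pos: [0.497, 0.0146, 0.0701]
tool_rot: [1.27, 1.159, -1.236]
wrist_force: [-0.5, 0.0, 0.3]
finger_gap: 0.0002
```

>>> jog_arm:
  steps: "0 0 0 -0.003 0 -0.012 0;0 0 0 -0.003 0 -0.008 0;0 0 0 0 0 0 0"

```text
clock: 2.47
ee_pos: [0.4945, 0.0153, 0.0572]
tool_rot: [1.274, 1.151, -1.227]
wrist_force: [-0.4, 0.1, 0.1]
finger_gap: -0.0003
```

>>> jog_arm:
  steps: "0 0 0 -0.003 -0.002 -0.01 0;0 0 0 -0.003 0 -0.005 0;0 0 0 0 0 0 0;0 0 0 0 0 0 0"

```text
clock: 2.8
ee_pos: [0.4892, 0.0129, 0.0438]
tool_rot: [1.276, 1.148, -1.223]
wrist_force: [-0.3, -0.5, 0.0]
finger_gap: 0.0
```

```bash
python3 - <<'E'
from h import *
s=state();print(R.from_rotvec(s["tool_rot"]).as_matrix().round(3),s["ee_pos"],s["wrist_force"])
E
python3 look.py 3 >/dev/null
```

```text
[[ 0.043  0.997 -0.063]
 [-0.    -0.063 -0.998]
 [-0.999  0.043 -0.002]] [0.48922571 0.01286664 0.04380265] [-0.27416453 -0.48748788  0.03305245]
```

View pics/scene3z.png

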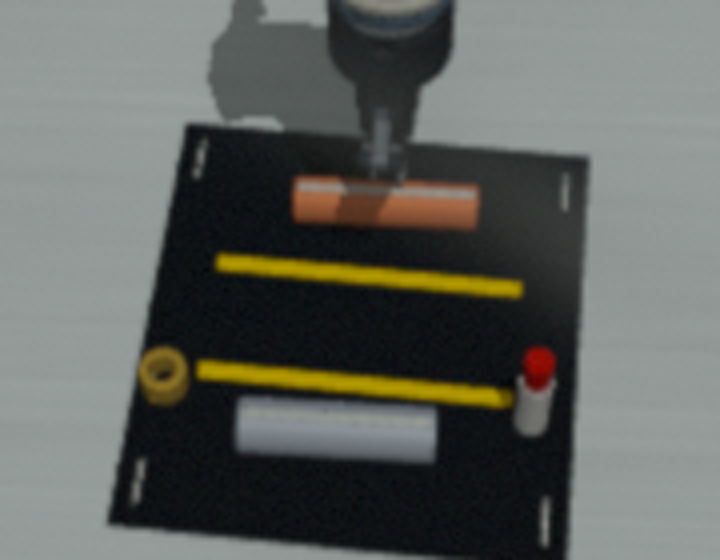

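>>> jog_arm:
  steps: "0 2.5 0 0.001 0 -0.004 0;0 0 0 0.001 0 -0.004 0;0 0 0 0 0 0 0"

```text
clock: 3.15
ee_pos: [0.4921, 0.0128, 0.0366]
tool_rot: [1.256, 1.178, -1.256]
wrist_force: [-1.0, -0.2, -1.2]
finger_gap: -0.0
```

>>> jog_arm:
  steps: "0 0 0 0 0 -0.002 0;0 0 0 0 0 -0.002 0;0 0 0 0 0 0 0"

```text
clock: 3.4
ee_pos: [0.4937, 0.0128, 0.0344]
tool_rot: [1.258, 1.174, -1.251]
wrist_force: [1.0, -0.5, -0.5]
finger_gap: 0.0002
```

>>> jog_arm:
  steps: "0 0.5 0 0 0 -0.0015 0;0 0 0 -0.001 0 -0.001 0;0 0 0 0 0 0 0"

```text
clock: 3.65
ee_pos: [0.4941, 0.0128, 0.0342]
tool_rot: [1.256, 1.177, -1.254]
wrist_force: [0.3, 0.6, -0.1]
finger_gap: -0.0001
```

>>> jog_arm:
  steps: "0 0 0 0 0 -0.0025 0;0 0 0 0 0 0 0;0 0 0 0 0 0 0"

```text
clock: 3.9
ee_pos: [0.496, 0.0128, 0.0346]
tool_rot: [1.259, 1.172, -1.25]
wrist_force: [-0.3, -0.2, -0.3]
finger_gap: -0.0002
```

>>> jog_arm:
  steps: "0 0 0 -0.003 0 -0.003 0;0 0 0 0 0 -0.003 0"

```text
clock: 4.07
ee_pos: [0.4965, 0.0127, 0.0337]
tool_rot: [1.264, 1.165, -1.242]
wrist_force: [-0.4, 0.5, 19.2]
finger_gap: 0.0002
```

```bash
python3 look.py 4 |grep -E "copper|top steel"; python3 -c "
from h import *
s=state();print(s['ee_pos'],s['wrist_force'])"
```

```text
scene copper {'px': array([336.4, 196.5]), 'n': np.int32(406), 'm': array([0.5017, 0.0133]), 'ang': np.float64(0.15), 'rc': array([499.2,  11.7]), 'sz': array([123.4,  36.5])}
top copper {'px': array([300.6, 204.7]), 'n': np.int32(57), 'm': array([0.5007, 0.0616]), 'ang': np.float64(-48.48), 'rc': array([503.1,  58.7]), 'sz': array([26.3, 29.3])}
top steel {'px': array([283.8, 206.4]), 'n': np.int32(1373), 'm': array([0.4951, 0.1159]), 'ang': np.float64(-75.12), 'rc': array([552.2,  89. ]), 'sz': array([325.8, 143.6])}
top steel {'px': array([356. , 207.7]), 'n': np.int32(1188), 'm': array([ 0.4958, -0.1182]), 'ang': np.float64(76.39), 'rc': array([552.7, -94.5]), 'sz': array([124.9, 326.3])}
top steel {'px': array([323.5, 155.3]), 'n': np.int32(328), 'm': array([ 0.6688, -0.0092]), 'ang': np.float64(-0.43), 'rc': array([669.,  -9.]), 'sz': array([123.2,  30.9])}
top steel {'px': array([314.4, 180.2]), 'n': np.int32(1970), 'm': array([0.5829, 0.0191]), 'ang': np.float64(-3.42), 'rc': array([582.4,  19.9]), 'sz': array([184.1, 129.3])}
[0.49681377 0.01274362 0.03375257] [ 0.64253358  0.80446454 13.72285993]
```

View pics/scene4z.png

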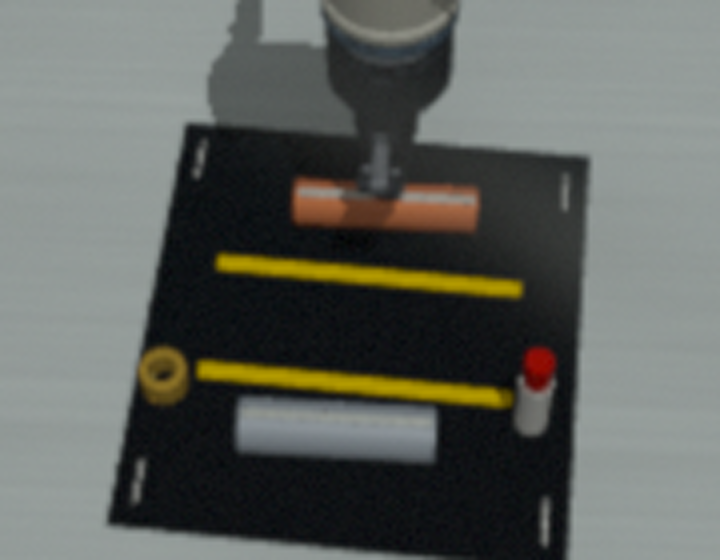

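>>> jog_arm:
  steps: "0 0.4 0 0.005 0 -0.002 0;0 0.4 0 0.005 0 -0.002 0;0 0.4 0 0.005 0 -0.002 0;0 0.4 0 0.005 0 -0.002 0"

```text
clock: 4.5
ee_pos: [0.5214, 0.0127, 0.0333]
tool_rot: [1.257, 1.174, -1.252]
wrist_force: [0.4, -0.1, 5.8]
finger_gap: -0.0
```

```bash
python3 look.py 5 |grep -E "copper"; python3 -c "
from h import *
s=state();print(s['ee_pos'],s['wrist_force'],R.from_rotvec(s['tool_rot']).as_matrix().round(3))"
```

```text
scene copper {'px': array([337.1, 199.7]), 'n': np.int32(350), 'm': array([0.5114, 0.0158]), 'ang': np.float64(0.53), 'rc': array([511.8,  12.2]), 'sz': array([122.8,  36. ])}
top copper {'px': array([303.4, 201. ]), 'n': np.int32(107), 'm': array([0.5131, 0.0529]), 'ang': np.float64(-12.96), 'rc': array([513.1,  52.6]), 'sz': array([26.4, 42.2])}
top copper {'px': array([326.5, 201.1]), 'n': np.int32(52), 'm': array([ 0.5146, -0.022 ]), 'ang': np.float64(16.7), 'rc': array([514.8, -18.8]), 'sz': array([19.8, 35.8])}
[0.52189759 0.01265142 0.03300793] [1.26845953 0.15254234 8.5011406 ] [[ 0.005  0.998 -0.063]
 [-0.001 -0.063 -0.998]
 [-1.     0.005  0.001]]
```

View pics/scene5z.png

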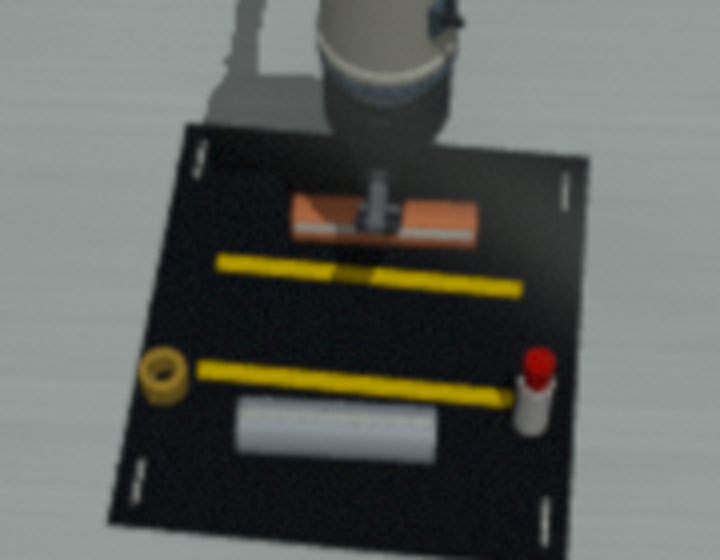

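>>> jog_arm:
  steps: "0 0 0 0 0 0.008 0;0 0 0 -0.005 0 0.006 0;0 0 0 -0.012 0 0 0;0 0 0 -0.008 0 0 0;0 0 0 0 0 0 0"

```text
clock: 5.02
ee_pos: [0.4936, 0.0127, 0.0463]
tool_rot: [1.255, 1.178, -1.256]
wrist_force: [0.0, 0.3, -0.4]
finger_gap: 0.0006
```

```bash
python3 look.py 6 |grep -E "copper"; python3 -c "
from h import *
s=state();print(s['ee_pos'],s['wrist_force'],R.from_rotvec(s['tool_rot']).as_matrix().round(3))"
```

```text
scene copper {'px': array([336. , 199.1]), 'n': np.int32(440), 'm': array([0.5098, 0.0127]), 'ang': np.float64(-0.29), 'rc': array([510.7,  12.2]), 'sz': array([123. ,  36.1])}
top copper {'px': array([299.8, 201.4]), 'n': np.int32(52), 'm': array([0.5114, 0.0644]), 'ang': np.float64(-64.38), 'rc': array([512.8,  63.9]), 'sz': array([26.5, 19.5])}
top copper {'px': array([329.3, 202.8]), 'n': np.int32(33), 'm': array([ 0.5091, -0.0311]), 'ang': np.float64(80.95), 'rc': array([510.1, -30.2]), 'sz': array([23.2, 13. ])}
[0.49457942 0.01264674 0.04629863] [ 0.45486069 -1.06595744 -0.21010628] [[ 0.001  0.998 -0.063]
 [-0.001 -0.063 -0.998]
 [-1.     0.001  0.001]]
```

View pics/scene6z.png

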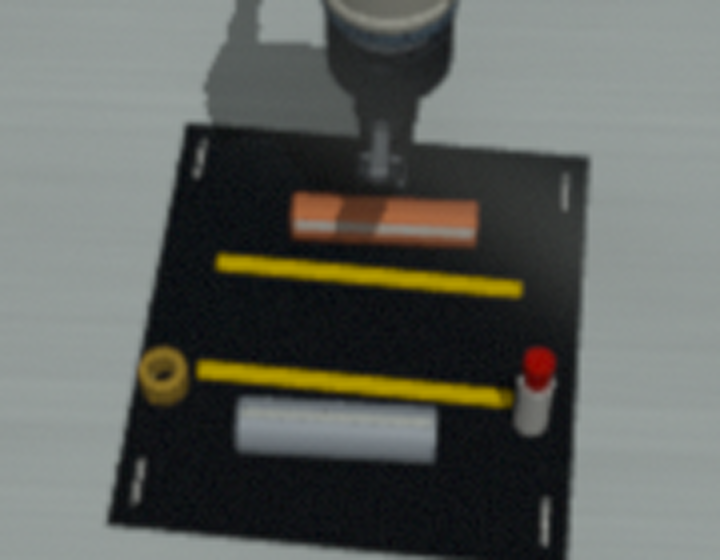

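>>> jog_arm:
  steps: "0 0 0 0.005 0 -0.005 0;0 0.3 0 0.001 0 -0.005 0;0 0.3 0 0 0 -0.003 0;0 0.3 0 -0.001 0 -0.003 0"

```text
clock: 5.45
ee_pos: [0.5033, 0.0126, 0.0332]
tool_rot: [1.25, 1.183, -1.262]
wrist_force: [-2.5, 1.2, 30.5]
finger_gap: 0.0002
```

>>> jog_arm:
  steps: "0 0.3 0 0.005 0 -0.001 0;0 0.3 0 0.005 0 -0.0015 0;0 0.3 0 0.005 0 -0.0015 0;0 0.3 0 0.005 0 -0.0015 0;0 0.3 0 0.004 0 -0.0015 0"

```text
clock: 5.87
ee_pos: [0.5353, 0.0125, 0.0335]
tool_rot: [1.243, 1.193, -1.273]
wrist_force: [-0.2, 0.7, 7.0]
finger_gap: -0.0005
```

>>> jog_arm:
  steps: "0 0 0 0 0 0.008 0;0 0 0 -0.004 0 0.006 0;0 0 0 -0.01 0 0 0;0 0 0 -0.005 0 0 0;0 0 0 0 0 0 0"

```text
clock: 6.28
ee_pos: [0.5155, 0.0124, 0.0463]
tool_rot: [1.241, 1.197, -1.277]
wrist_force: [-0.8, -0.0, -0.1]
finger_gap: -0.0003
```

```bash
python3 look.py 7 |grep -E "copper|scene yellow"; python3 -c "
from h import *
s=state();print(s['ee_pos'],s['wrist_force'],R.from_rotvec(s['tool_rot']).as_matrix().round(3))"
```

```text
scene yellow {'px': array([308.5, 211.4]), 'n': np.int32(107), 'm': array([ 0.5426, -0.0582]), 'ang': np.float64(-3.87), 'rc': array([542.3, -57.9]), 'sz': array([77.7, 11.4])}
scene yellow {'px': array([350.5, 215.2]), 'n': np.int32(150), 'm': array([0.548 , 0.0527]), 'ang': np.float64(-3.02), 'rc': array([548. ,  51.6]), 'sz': array([99.9, 11.8])}
scene yellow {'px': array([280.1, 237.3]), 'n': np.int32(56), 'm': array([ 0.6227, -0.1239]), 'ang': np.float64(-59.01), 'rc': array([ 621.9, -124.3]), 'sz': array([27.5, 26.4])}
scene yellow {'px': array([327.2, 240.4]), 'n': np.int32(314), 'm': array([ 0.6251, -0.0036]), 'ang': np.float64(-2.95), 'rc': array([625.2,  -3.4]), 'sz': array([191.9,  11.7])}
scene copper {'px': array([335.9, 204.9]), 'n': np.int32(541), 'm': array([0.5278, 0.0133]), 'ang': np.float64(-0.23), 'rc': array([527.9,  11.8]), 'sz': array([124.3,  37. ])}
top copper {'px': array([301.6, 196.8]), 'n': np.int32(72), 'm': array([0.5269, 0.0592]), 'ang': np.float64(-28.43), 'rc': array([529.5,  56.3]), 'sz': array([26.5, 35.8])}
top copper {'px': array([329.1, 196.9]), 'n': np.int32(49), 'm': array([ 0.5286, -0.0303]), 'ang': np.float64(76.57), 'rc': array([528.3, -29.9]), 'sz': array([26.6, 19.5])}
[0.51603674 0.01241845 0.0461969 ] [ 0.59299329  0.38054875 -0.30024139] [[-0.027  0.998 -0.063]
 [-0.002 -0.063 -0.998]
 [-1.    -0.026  0.003]]
```

View pics/scene7z.png

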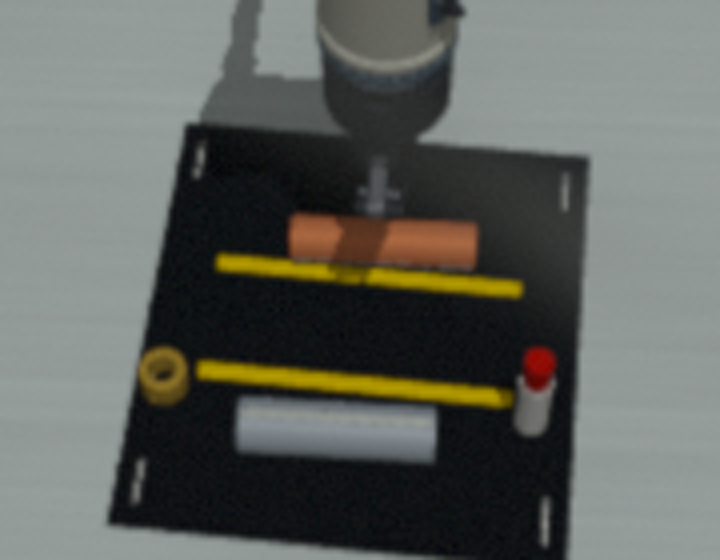

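>>> jog_arm:
  steps: "0 -1 0 0.002 0 -0.005 0;0 0 0 0 0 -0.005 0;0 0 0 -0.001 0 -0.003 0;0 0.2 0 -0.001 0 -0.0025 0"

```text
clock: 6.72
ee_pos: [0.518, 0.0124, 0.0332]
tool_rot: [1.251, 1.183, -1.262]
wrist_force: [-4.0, -0.1, 23.0]
finger_gap: -0.0
```

>>> jog_arm:
  steps: "0 0.2 0 0.005 0 -0.001 0;0 0.2 0 0.005 0 -0.0015 0;0 0.2 0 0.005 0 -0.0015 0;0 0.2 0 0.005 0 -0.0015 0;0 0.2 0 0.002 0 -0.0015 0"

```text
clock: 7.13
ee_pos: [0.546, 0.0122, 0.0338]
tool_rot: [1.247, 1.186, -1.266]
wrist_force: [-0.4, 1.2, 9.0]
finger_gap: -0.0005
```

```bash
python3 look.py 8 |grep -E "copper|scene yellow"; python3 -c "
from h import *
s=state();print(s['ee_pos'],s['wrist_force'],R.from_rotvec(s['tool_rot']).as_matrix().round(3))"
```

```text
scene yellow {'px': array([302.8, 210.9]), 'n': np.int32(68), 'm': array([ 0.5417, -0.0732]), 'ang': np.float64(-3.22), 'rc': array([541.5, -73.8]), 'sz': array([45.9, 11.5])}
scene yellow {'px': array([363.5, 216.4]), 'n': np.int32(46), 'm': array([0.5499, 0.0869]), 'ang': np.float64(-1.77), 'rc': array([550. ,  86.9]), 'sz': array([29.4, 11.7])}
scene yellow {'px': array([280.2, 237.3]), 'n': np.int32(55), 'm': array([ 0.6226, -0.1237]), 'ang': np.float64(-60.31), 'rc': array([ 621.9, -124.3]), 'sz': array([27.5, 26.4])}
scene yellow {'px': array([327.2, 240.4]), 'n': np.int32(316), 'm': array([ 0.6252, -0.0036]), 'ang': np.float64(-2.96), 'rc': array([625.1,  -3.4]), 'sz': array([191.9,  11.8])}
scene copper {'px': array([335.7, 209.6]), 'n': np.int32(425), 'm': array([0.5422, 0.0136]), 'ang': np.float64(0.86), 'rc': array([541.2,  12.5]), 'sz': array([ 34.3, 123.4])}
top copper {'px': array([303.9, 192.2]), 'n': np.int32(107), 'm': array([0.5422, 0.0522]), 'ang': np.float64(-8.58), 'rc': array([543. ,  50.3]), 'sz': array([26.6, 42.4])}
top copper {'px': array([326.7, 192.2]), 'n': np.int32(60), 'm': array([ 0.544 , -0.0222]), 'ang': np.float64(15.09), 'rc': array([545.9, -19.1]), 'sz': array([36.6, 25.6])}
[0.54605839 0.01225458 0.03376877] [-0.33915565 -0.14708988  8.12890094] [[-0.013  0.998 -0.063]
 [-0.002 -0.063 -0.998]
 [-1.    -0.012  0.003]]
```

View pics/scene8z.png

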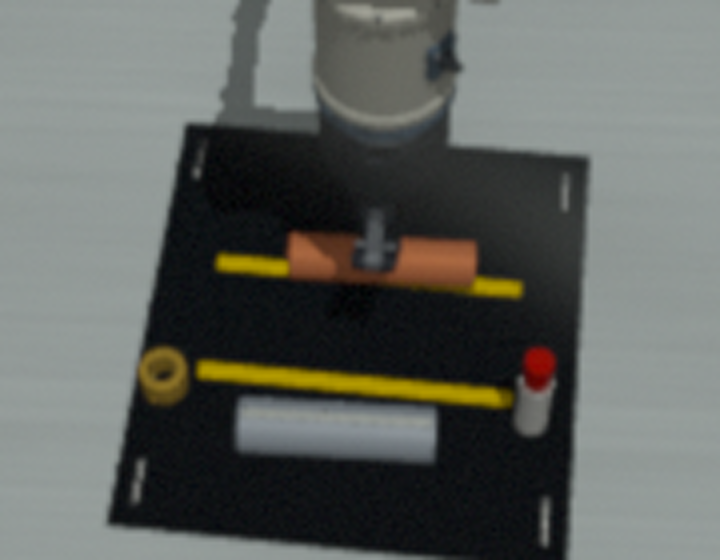

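>>> jog_arm:
  steps: "0 0 0 0.003 0 -0.0015 0;0 0 0 0.003 0 -0.0015 0;0 0 0 0.001 0 -0.001 0"

```text
clock: 7.48
ee_pos: [0.5566, 0.0122, 0.0331]
tool_rot: [1.25, 1.182, -1.261]
wrist_force: [0.7, 0.9, 3.6]
finger_gap: -0.0002
```

>>> jog_arm:
  steps: "0 0 0 0 0 0.004 0;0 0 0 0 0 0.008 0;0 0 0 0 0 0.03 0;0 0 0 -0.02 0 0.03 0;0 0 0 -0.04 0 0.03 0"

```text
clock: 7.9
ee_pos: [0.4986, 0.0123, 0.1229]
tool_rot: [1.241, 1.197, -1.277]
wrist_force: [0.3, -0.6, 1.0]
finger_gap: 0.0002
```

```bash
python3 look.py 9 |grep -E "copper|scene yellow|top steel"; python3 -c "
from h import *
s=state();print(s['ee_pos'],s['wrist_force'],R.from_rotvec(s['tool_rot']).as_matrix().round(3))"
```

```text
scene yellow {'px': array([302.9, 210.9]), 'n': np.int32(69), 'm': array([ 0.5418, -0.0731]), 'ang': np.float64(-3.42), 'rc': array([541.5, -73.8]), 'sz': array([46. , 11.8])}
scene yellow {'px': array([363.6, 216.4]), 'n': np.int32(45), 'm': array([0.55  , 0.0872]), 'ang': np.float64(-0.84), 'rc': array([550.,  87.]), 'sz': array([29. , 11.7])}
scene yellow {'px': array([280.1, 237.3]), 'n': np.int32(56), 'm': array([ 0.6227, -0.1239]), 'ang': np.float64(-59.01), 'rc': array([ 621.9, -124.3]), 'sz': array([27.5, 26.4])}
scene yellow {'px': array([327.3, 240.5]), 'n': np.int32(320), 'm': array([ 0.6253, -0.0034]), 'ang': np.float64(-2.97), 'rc': array([625.3,  -3.4]), 'sz': array([191.9,  11.9])}
scene copper {'px': array([334.9, 211.1]), 'n': np.int32(553), 'm': array([0.5466, 0.0118]), 'ang': np.float64(0.01), 'rc': array([546.5,  11.4]), 'sz': array([121.1,  35.8])}
top steel {'px': array([275.5, 194.5]), 'n': np.int32(837), 'm': array([0.5337, 0.1439]), 'ang': np.float64(-86.96), 'rc': array([552.9, 136.1]), 'sz': array([324. ,  57.3])}
top steel {'px': array([314.5, 162.2]), 'n'
[... 273 characters left out ...]
4.7]), 'sz': array([124.6, 326.2])}
top steel {'px': array([285.6, 205.2]), 'n': np.int32(315), 'm': array([0.4975, 0.1097]), 'ang': np.float64(86.65), 'rc': array([498.7, 112.9]), 'sz': array([ 39.4, 105.1])}
top steel {'px': array([337.5, 208.2]), 'n': np.int32(301), 'm': array([ 0.4917, -0.058 ]), 'ang': np.float64(87.64), 'rc': array([492.6, -58. ]), 'sz': array([ 30.8, 105.5])}
top steel {'px': array([303.2, 232.1]), 'n': np.int32(425), 'm': array([0.4121, 0.0505]), 'ang': np.float64(-1.29), 'rc': array([414. ,  49.6]), 'sz': array([47.8, 92.5])}
[0.49819115 0.01233425 0.12860123] [1.03193367 0.15626527 0.52665875] [[-0.018  0.998 -0.063]
 [-0.002 -0.063 -0.998]
 [-1.    -0.018  0.003]]
```

View pics/scene9z.png

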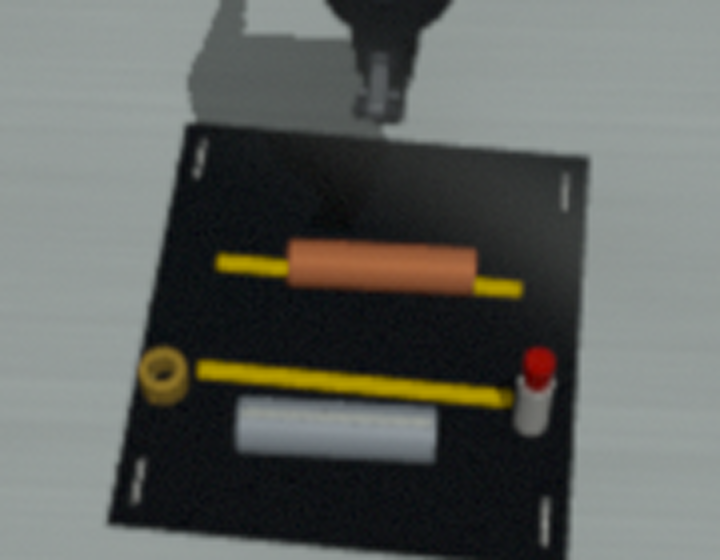

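>>> jog_arm:
  steps: "0 -1 0 0.036 -0.005 0 0;0 0 0 0.036 -0.005 0 0;0 0 0 0.036 -0.005 0 0;0 0 0 0.036 -0.005 0 0;0 0 0 0.02 -0.001 0 0"

```text
clock: 8.42
ee_pos: [0.6626, -0.0089, 0.1292]
tool_rot: [1.253, 1.178, -1.256]
wrist_force: [-0.4, -0.7, -0.1]
finger_gap: 0.0
```

>>> jog_arm:
  steps: "0 0 0 0 0 0 0"

```text
clock: 8.5
ee_pos: [0.6649, -0.0093, 0.1268]
tool_rot: [1.252, 1.18, -1.258]
wrist_force: [1.2, -0.1, 0.4]
finger_gap: 0.0001
```

```bash
python3 look.py 10 >/dev/null; python3 -c "
from h import *
s=state();print(s['ee_pos'],s['wrist_force'],R.from_rotvec(s['tool_rot']).as_matrix().round(3))"
```

```text
[ 0.66237026 -0.00899811  0.12699504] [-1.23273681  0.63280827  0.00350812] [[-0.005  0.998 -0.062]
 [-0.002 -0.062 -0.998]
 [-1.    -0.005  0.002]]
```

View pics/scene10z.png

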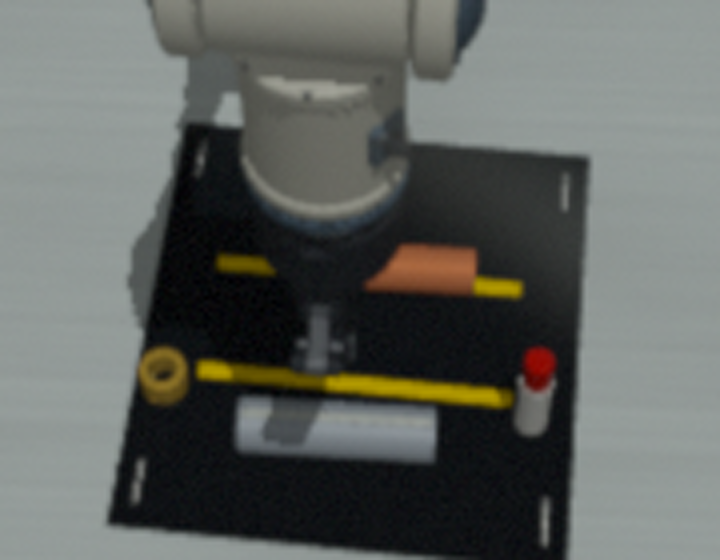

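>>> jog_arm:
  steps: "0 0 0 0.006 -0.001 -0.035 0;0 0 0 0.004 0 -0.025 0;0 0 0 0 0 0 0;0 0 0 0 0 0 0"

```text
clock: 8.93
ee_pos: [0.6696, -0.0093, 0.0678]
tool_rot: [1.251, 1.181, -1.259]
wrist_force: [-0.2, 1.0, 1.0]
finger_gap: 0.0
```

>>> jog_arm:
  steps: "0 0 0 0.005 -0.001 -0.012 0;0 0 0 0.003 0 -0.007 0;0 0 0 0 0 0 0;0 0 0 0 0 0 0"

```text
clock: 9.27
ee_pos: [0.678, -0.0101, 0.0523]
tool_rot: [1.253, 1.178, -1.255]
wrist_force: [-0.0, 0.3, -0.5]
finger_gap: 0.0001
```

>>> jog_arm:
  steps: "0 0 0 -0.002 0 -0.006 0;0 0 0 -0.001 0 -0.004 0;0 0 0 0 0 0 0"

```text
clock: 9.52
ee_pos: [0.6758, -0.0102, 0.0439]
tool_rot: [1.254, 1.175, -1.252]
wrist_force: [-0.6, -0.7, 1.2]
finger_gap: -0.0003
```

```bash
python3 look.py 11 |grep scene; python3 -c "
from h import *
s=state();print(s['ee_pos'],s['wrist_force'],R.from_rotvec(s['tool_rot']).as_matrix().round(3))"
```

```text
scene yellow {'px': array([363.7, 216.4]), 'n': np.int32(44), 'm': array([0.5499, 0.0874]), 'ang': np.float64(-1.9), 'rc': array([549.9,  87.1]), 'sz': array([29. , 11.4])}
scene yellow {'px': array([279.8, 238.9]), 'n': np.int32(36), 'm': array([ 0.6274, -0.1242]), 'ang': np.float64(-16.87), 'rc': array([ 626. , -124.7]), 'sz': array([27.4, 20.2])}
scene yellow {'px': array([347.4, 242.3]), 'n': np.int32(141), 'm': array([0.6277, 0.0477]), 'ang': np.float64(-3.08), 'rc': array([627.7,  49. ]), 'sz': array([87. , 11.5])}
scene copper {'px': array([349.3, 211.7]), 'n': np.int32(210), 'm': array([0.5464, 0.0492]), 'ang': np.float64(-1.99), 'rc': array([547. ,  49.6]), 'sz': array([35.9, 44.4])}
scene steel {'px': array([326.3, 199.5]), 'n': np.int32(5379), 'm': array([ 0.5104, -0.0133]), 'ang': np.float64(-6.83), 'rc': array([ 5.639e+02, -3.000e-01]), 'sz': array([317.1, 327.5])}
scene steel {'px': array([372.8, 246.9]), 'n': np.int32(88), 'm': array([0.6454, 0.1109]), 'ang': np.float64(83.09), 'rc': array([643.5, 111. ]), 'sz': array([22.4, 37.9])}
scene steel {'px': array([306.3, 251.3]), 'n': np.int32(184), 'm': array([ 0.6663, -0.0523]), 'ang': np.float64(1.59), 'rc': array([665.3, -50.8]), 'sz': array([32.5, 40.1])}
scene steel {'px': array([319.6, 253.1]), 'n': np.int32(43), 'm': array([ 0.6694, -0.0192]), 'ang': np.float64(-89.61), 'rc': array([667.8, -20.8]), 'sz': array([29.7,  9.8])}
scene steel {'px': array([337.7, 252.7]), 'n': np.int32(291), 'm': array([0.6658, 0.025 ]), 'ang': np.float64(5.12), 'rc': array([665.3,  23.5]), 'sz': array([35. , 54.2])}
[ 0.67605904 -0.01016498  0.04452156] [-0.55964709  0.20880738  0.23526889] [[ 0.004  0.998 -0.061]
 [-0.002 -0.061 -0.998]
 [-1.     0.004  0.002]]
```

View pics/scene11z.png

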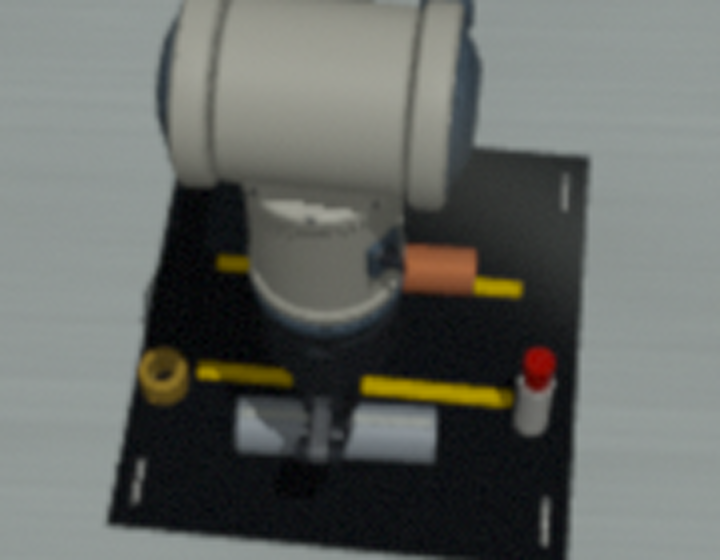

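>>> jog_arm:
  steps: "0 0 0 0 0 -0.003 0;0 0 0 0 0 -0.003 0;0 0 0 0 0 -0.002 0"

```text
clock: 9.87
ee_pos: [0.6767, -0.0102, 0.0373]
tool_rot: [1.255, 1.173, -1.25]
wrist_force: [-0.4, -0.3, 0.8]
finger_gap: -0.0001
```

>>> jog_arm:
  steps: "0 0 0 0 0 -0.002 0;0 0 0 -0.003 0 -0.002 0"

```text
clock: 10.03
ee_pos: [0.6766, -0.0102, 0.0366]
tool_rot: [1.259, 1.167, -1.244]
wrist_force: [2.3, 1.6, 10.2]
finger_gap: -0.0001
```

>>> jog_arm:
  steps: "0 0 0 -0.005 0 -0.0015 0;0 0 0 -0.005 0 -0.0015 0;0 0 0 -0.005 0 -0.0015 0;0 0 0 -0.005 0 -0.0015 0"

```text
clock: 10.37
ee_pos: [0.6615, -0.0102, 0.0381]
tool_rot: [1.266, 1.156, -1.232]
wrist_force: [0.8, -0.1, 6.7]
finger_gap: -0.0002
```

```bash
python3 look.py 12 |grep "scene steel"; python3 -c "
from h import *
s=state();print(s['ee_pos'],s['wrist_force'],R.from_rotvec(s['tool_rot']).as_matrix().round(3))"
```

```text
scene steel {'px': array([306.4, 194.6]), 'n': np.int32(3484), 'm': array([ 0.4987, -0.0654]), 'ang': np.float64(56.64), 'rc': array([563.6, -48.5]), 'sz': array([220.8, 327.1])}
scene steel {'px': array([381.6, 211.6]), 'n': np.int32(1321), 'm': array([0.5373, 0.1318]), 'ang': np.float64(-82.08), 'rc': array([564.8, 109.5]), 'sz': array([327.7,  98.3])}
scene steel {'px': array([372.8, 246.9]), 'n': np.int32(89), 'm': array([0.6454, 0.1108]), 'ang': np.float64(82.91), 'rc': array([643.5, 111. ]), 'sz': array([22.4, 37.9])}
scene steel {'px': array([306.5, 248. ]), 'n': np.int32(198), 'm': array([ 0.6572, -0.0524]), 'ang': np.float64(3.1), 'rc': array([655.7, -50.3]), 'sz': array([35.5, 42.2])}
scene steel {'px': array([320.2, 246.8]), 'n': np.int32(46), 'm': array([ 0.6521, -0.0188]), 'ang': np.float64(88.97), 'rc': array([651.4, -19.5]), 'sz': array([30.2,  9.9])}
scene steel {'px': array([337.5, 250.1]), 'n': np.int32(284), 'm': array([0.6587, 0.0242]), 'ang': np.float64(4.8), 'rc': array([657.5,  21.9]), 'sz': array([35.4, 56.2])}
[ 0.661055   -0.0100976   0.03809155] [-0.55698918 -0.33639596  4.35853732] [[ 0.03   0.998 -0.061]
 [-0.003 -0.061 -0.998]
 [-1.     0.03   0.001]]
```

View pics/scene12z.png

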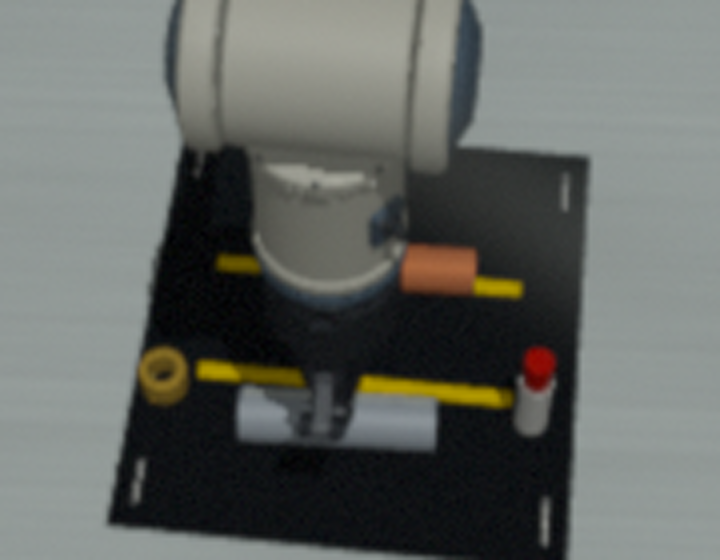

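>>> jog_arm:
  steps: "0 0.5 0 -0.005 0 -0.0015 0;0 0.5 0 -0.005 0 -0.0015 0;0 0.5 0 -0.005 0 -0.0015 0;0 0.5 0 -0.005 0 -0.0015 0"

```text
clock: 10.8
ee_pos: [0.6434, -0.01, 0.0379]
tool_rot: [1.253, 1.175, -1.252]
wrist_force: [1.1, 0.1, 6.3]
finger_gap: -0.0
```

>>> jog_arm:
  steps: "0 0 0 0 0 0.008 0;0 0 0 0.005 0 0.006 0;0 0 0 0.01 0 0 0;0 0 0 0.006 0 0 0;0 0 0 0 0 0 0"

```text
clock: 11.22
ee_pos: [0.6647, -0.0101, 0.0532]
tool_rot: [1.253, 1.175, -1.253]
wrist_force: [-0.5, -0.6, 0.5]
finger_gap: -0.0002
```

```bash
python3 look.py 13 |grep "scene steel"; python3 -c "
from h import *
s=state();print(s['ee_pos'],s['wrist_force'],R.from_rotvec(s['tool_rot']).as_matrix().round(3))"
```

```text
scene steel {'px': array([306.6, 194.5]), 'n': np.int32(3539), 'm': array([ 0.4983, -0.0649]), 'ang': np.float64(56.12), 'rc': array([563.6, -48.4]), 'sz': array([221. , 327.1])}
scene steel {'px': array([381.8, 211.9]), 'n': np.int32(1313), 'm': array([0.538 , 0.1323]), 'ang': np.float64(-82.29), 'rc': array([564.8, 110.9]), 'sz': array([327.7,  95.6])}
scene steel {'px': array([309.8, 245.1]), 'n': np.int32(219), 'm': array([ 0.6489, -0.045 ]), 'ang': np.float64(-5.51), 'rc': array([648.9, -40.7]), 'sz': array([62.7, 33.2])}
scene steel {'px': array([338.1, 245.6]), 'n': np.int32(291), 'm': array([0.6465, 0.0252]), 'ang': np.float64(6.15), 'rc': array([646.1,  24.9]), 'sz': array([35.7, 54.4])}
scene steel {'px': array([372.8, 246.9]), 'n': np.int32(89), 'm': array([0.6454, 0.1108]), 'ang': np.float64(82.91), 'rc': array([643.5, 111. ]), 'sz': array([22.4, 37.9])}
[ 0.66375427 -0.01004991  0.05263677] [ 0.4773605  -0.097497   -0.37390702] [[ 0.002  0.998 -0.061]
 [-0.003 -0.061 -0.998]
 [-1.     0.002  0.003]]
```

View pics/scene13z.png

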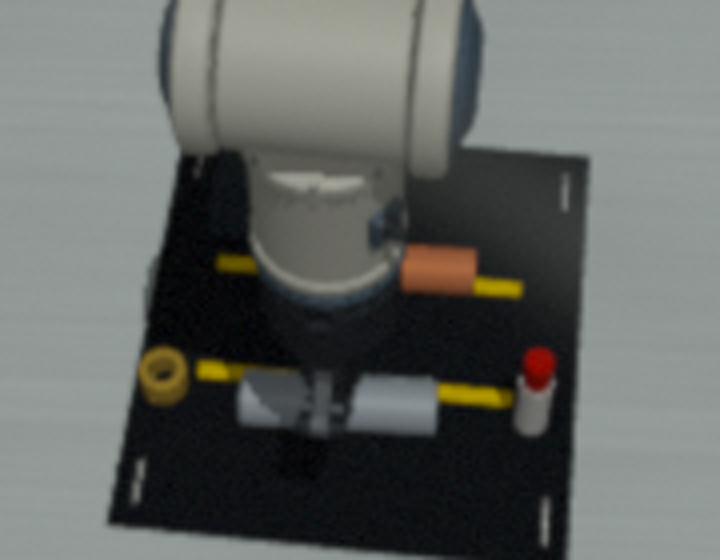

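>>> jog_arm:
  steps: "0 0 0 -0.005 -0.02 0 0;0 0 0 -0.003 0 -0.005 0;0 0 0 0 0 -0.005 0;0 0 0 0 0 -0.003 0"

```text
clock: 11.65
ee_pos: [0.6549, -0.0301, 0.0384]
tool_rot: [1.251, 1.178, -1.254]
wrist_force: [0.4, 0.1, 0.3]
finger_gap: -0.0004
```

>>> jog_arm:
  steps: "0 0 0 0 0 -0.002 0;0 0.3 -0.8 -0.004 0 -0.002 0;0 0.4 -0.8 -0.005 0 -0.0015 0;0 0.4 -0.8 -0.005 0 -0.0015 0;0 0.4 -0.8 -0.005 0 -0.0015 0"

```text
clock: 12.07
ee_pos: [0.6411, -0.0298, 0.0379]
tool_rot: [1.286, 1.154, -1.305]
wrist_force: [0.8, -1.5, 6.2]
finger_gap: 0.0002
```

>>> jog_arm:
  steps: "0 0.4 -0.8 -0.005 0 -0.0015 0;0 0.4 -0.8 -0.003 0 -0.0015 0;0 0 0 0 0 0.008 0;0 0 0 0.005 0 0.006 0;0 0 0 0.01 0 0.01 0"

```text
clock: 12.48
ee_pos: [0.6467, -0.0283, 0.0601]
tool_rot: [1.298, 1.15, -1.339]
wrist_force: [-0.6, 0.7, 0.1]
finger_gap: -0.0001
```

```bash
python3 look.py 14 |grep "scene steel"; python3 -c "
from h import *
s=state();print(s['ee_pos'],s['wrist_force'],R.from_rotvec(s['tool_rot']).as_matrix().round(3))"
```

```text
scene steel {'px': array([325.9, 199. ]), 'n': np.int32(4420), 'm': array([ 0.5082, -0.0146]), 'ang': np.float64(-7.64), 'rc': array([ 5.639e+02, -3.000e-01]), 'sz': array([317.1, 327.5])}
scene steel {'px': array([309.8, 238.8]), 'n': np.int32(37), 'm': array([ 0.6315, -0.0464]), 'ang': np.float64(-89.22), 'rc': array([630.7, -47.3]), 'sz': array([30.8,  7.5])}
scene steel {'px': array([302.5, 239.5]), 'n': np.int32(42), 'm': array([ 0.6346, -0.0646]), 'ang': np.float64(75.79), 'rc': array([635.9, -65.6]), 'sz': array([13.9, 31.2])}
scene steel {'px': array([333.4, 241.6]), 'n': np.int32(410), 'm': array([0.636 , 0.0129]), 'ang': np.float64(3.49), 'rc': array([635.8,  10.8]), 'sz': array([36.1, 82.2])}
scene steel {'px': array([372.8, 246.9]), 'n': np.int32(89), 'm': array([0.6454, 0.1108]), 'ang': np.float64(82.91), 'rc': array([643.5, 111. ]), 'sz': array([22.4, 37.9])}
[ 0.64955505 -0.02856284  0.06305786] [ 0.77612513 -0.59707834  0.20765257] [[-0.019  0.989 -0.145]
 [-0.006 -0.145 -0.989]
 [-1.    -0.018  0.009]]
```

View pics/scene14z.png

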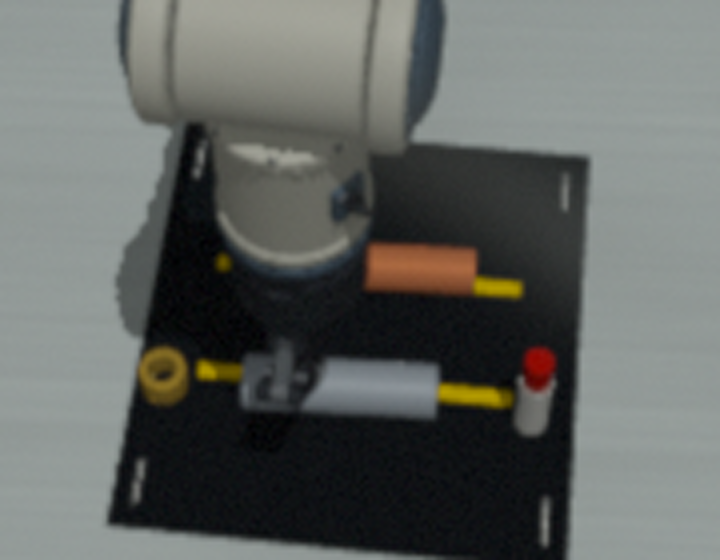

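>>> jog_arm:
  steps: "0 -1 0 -0.004 0.012 -0.008 0;0 0 0 -0.004 0 -0.007 0;0 0 0 0 0 -0.005 0;0 0 0 0 0 -0.003 0;0 0 0 0 0 -0.002 0"

```text
clock: 13.0
ee_pos: [0.6423, -0.0165, 0.0377]
tool_rot: [1.311, 1.132, -1.317]
wrist_force: [0.9, 1.9, 13.9]
finger_gap: 0.0
```

>>> jog_arm:
  steps: "0 0 -0.3 -0.005 0 -0.0015 0;0 0.3 -0.3 -0.005 0 -0.0015 0;0 0.3 -0.3 -0.004 0 -0.0015 0;0 0.3 0 -0.003 0 -0.0015 0"

```text
clock: 13.33
ee_pos: [0.6294, -0.0165, 0.038]
tool_rot: [1.322, 1.128, -1.331]
wrist_force: [0.6, 1.0, 5.0]
finger_gap: -0.0003
```

```bash
python3 look.py 15 |grep "scene steel"; python3 -c "
from h import *
s=state();print(s['ee_pos'],s['wrist_force'],R.from_rotvec(s['tool_rot']).as_matrix().round(3))"
```

```text
scene steel {'px': array([327.7, 199. ]), 'n': np.int32(4270), 'm': array([ 0.5078, -0.0096]), 'ang': np.float64(-7.33), 'rc': array([ 5.639e+02, -3.000e-01]), 'sz': array([317.1, 327.5])}
scene steel {'px': array([308.2, 237.5]), 'n': np.int32(170), 'm': array([ 0.6282, -0.0508]), 'ang': np.float64(26.82), 'rc': array([625.5, -48.8]), 'sz': array([41.6, 45.5])}
scene steel {'px': array([336.1, 239.6]), 'n': np.int32(344), 'm': array([0.6302, 0.0192]), 'ang': np.float64(6.95), 'rc': array([630.1,  14.3]), 'sz': array([36.3, 74.9])}
scene steel {'px': array([372.8, 246.9]), 'n': np.int32(90), 'm': array([0.6452, 0.1109]), 'ang': np.float64(81.46), 'rc': array([643.5, 111. ]), 'sz': array([22.4, 37.9])}
[ 0.62934818 -0.01646575  0.03796146] [0.40465186 1.67175572 5.94330699] [[-0.004  0.987 -0.16 ]
 [-0.004 -0.16  -0.987]
 [-1.    -0.003  0.005]]
```

View pics/scene15z.png

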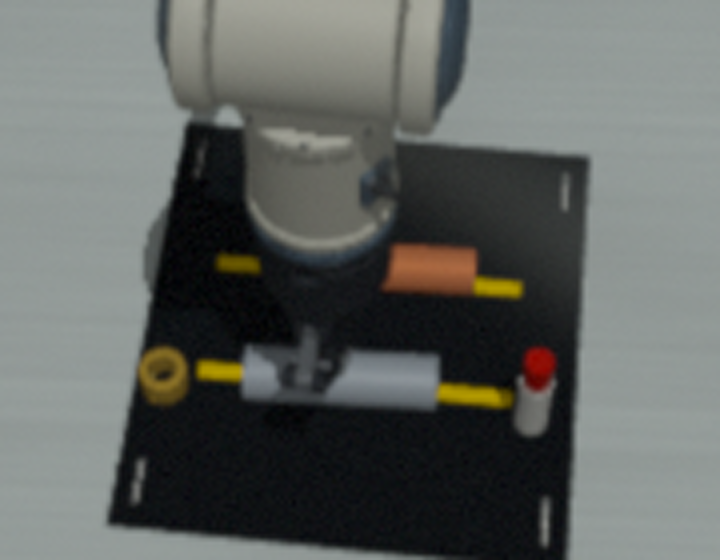

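>>> jog_arm:
  steps: "0 0 0 -0.004 0 -0.0015 0;0 0 0 -0.004 0 -0.0015 0;0 0 0 -0.002 0 -0.001 0"

```text
clock: 13.68
ee_pos: [0.622, -0.0164, 0.038]
tool_rot: [1.326, 1.125, -1.325]
wrist_force: [-0.7, 1.8, 2.7]
finger_gap: -0.0001
```

>>> jog_arm:
  steps: "0 0 0 0 0 0.004 0;0 0 0 0 0 0.01 0;0 0 0 0 0 0.04 0;0 0 0 0 0 0.04 0;0 0 0 -0.04 0 0.03 0"

```text
clock: 14.1
ee_pos: [0.5851, -0.0178, 0.1481]
tool_rot: [1.316, 1.14, -1.344]
wrist_force: [0.5, 0.1, 0.4]
finger_gap: -0.0003
```

>>> jog_arm:
  steps: "0 0 0 -0.04 0 0.01 0;0 0 0 -0.04 0 0 0;0 0 0 -0.04 0 0 0;0 0 0 -0.04 0 0 0;0 0 0 -0.03 0 0 0"

```text
clock: 14.52
ee_pos: [0.392, -0.0196, 0.1681]
tool_rot: [1.32, 1.13, -1.338]
wrist_force: [-0.7, 0.3, -0.1]
finger_gap: -0.0002
```

```bash
python3 look.py 16 |grep "scene"; python3 -c "
from h import *
s=state();print(s['ee_pos'],s['wrist_force'])"
```

```text
scene yellow {'px': array([302.8, 210.9]), 'n': np.int32(68), 'm': array([ 0.5417, -0.0732]), 'ang': np.float64(-3.22), 'rc': array([541.5, -73.8]), 'sz': array([45.9, 11.5])}
scene yellow {'px': array([363.6, 216.4]), 'n': np.int32(45), 'm': array([0.55  , 0.0872]), 'ang': np.float64(-0.84), 'rc': array([550.,  87.]), 'sz': array([29. , 11.7])}
scene yellow {'px': array([280.1, 237.3]), 'n': np.int32(57), 'm': array([ 0.6229, -0.124 ]), 'ang': np.float64(-61.41), 'rc': array([ 621.9, -124.3]), 'sz': array([27.5, 26.4])}
scene yellow {'px': array([294.7, 237.3]), 'n': np.int32(43), 'm': array([ 0.6209, -0.0867]), 'ang': np.float64(-2.21), 'rc': array([619.9, -86.1]), 'sz': array([11.4, 25.8])}
scene yellow {'px': array([356.7, 243.3]), 'n': np.int32(68), 'm': array([0.6291, 0.0714]), 'ang': np.float64(-3.57), 'rc': array([629.1,  72.1]), 'sz': array([40.8, 11.8])}
scene copper {'px': array([335.1, 211.1]), 'n': np.int32(552), 'm': array([0.5466, 0.0122]), 'ang': np.float64(-0.14), 'rc': array([546.5,  12.6]), 'sz': array([123.6,  35.6])}
scene steel {'px': array([330.1, 200.7]), 'n': np.int32(3388), 'm': array([ 0.5117, -0.0031]), 'ang': np.float64(-4.9), 'rc': array([ 5.639e+02, -3.000e-01]), 'sz': array([317.1, 327.5])}
scene steel {'px': array([324.9, 237.3]), 'n': np.int32(653), 'm': array([ 0.6252, -0.0092]), 'ang': np.float64(-0.35), 'rc': array([625.1, -10.2]), 'sz': array([123.4,  37.3])}
scene steel {'px': array([372.8, 246.9]), 'n': np.int32(90), 'm': array([0.6452, 0.1109]), 'ang': np.float64(81.46), 'rc': array([643.5, 111. ]), 'sz': array([22.4, 37.9])}
[ 0.3914879  -0.01956015  0.16885629] [1.56745792 0.1049964  1.21291916]
```

View pics/scene16z.png

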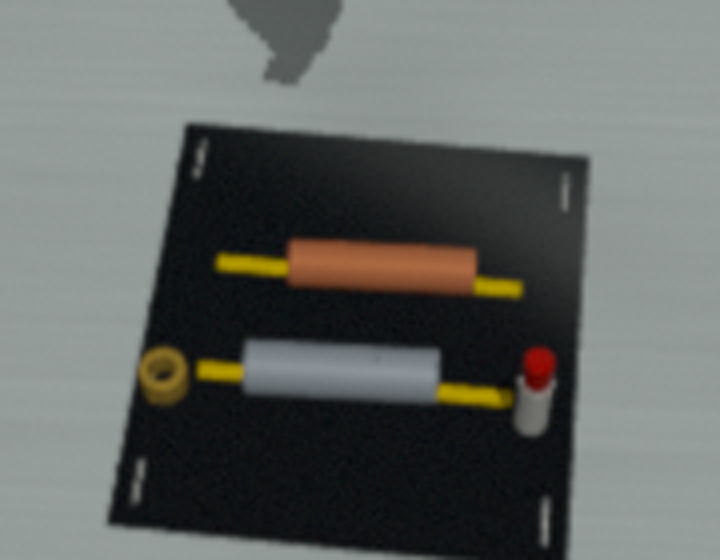

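```bash
python3 look.py 17 |grep "top"
```

```text
top yellow {'px': array([298.6, 167.5]), 'n': np.int32(41), 'm': array([0.6294, 0.0729]), 'ang': np.float64(-5.5), 'rc': array([629.4,  73.4]), 'sz': array([10.4, 36.8])}
top yellow {'px': array([292.9, 190.5]), 'n': np.int32(33), 'm': array([0.5501, 0.0892]), 'ang': np.float64(-4.83), 'rc': array([550.3,  88.9]), 'sz': array([10.1, 26.5])}
top copper {'px': array([324.3, 188.8]), 'n': np.int32(112), 'm': array([ 0.5552, -0.0139]), 'ang': np.float64(-3.66), 'rc': array([554.2,  -8.2]), 'sz': array([82.2, 17.1])}
top steel {'px': array([322., 208.]), 'n': np.int32(4492), 'm': array([ 0.4921, -0.0081]), 'ang': np.float64(-6.29), 'rc': array([552.3,   1.6]), 'sz': array([325.8, 319.3])}
top steel {'px': array([323.4, 166.9]), 'n': np.int32(338), 'm': array([ 0.6286, -0.0097]), 'ang': np.float64(0.35), 'rc': array([628.4,  -9.9]), 'sz': array([122.6,  31.1])}
```

View pics/top17z.png

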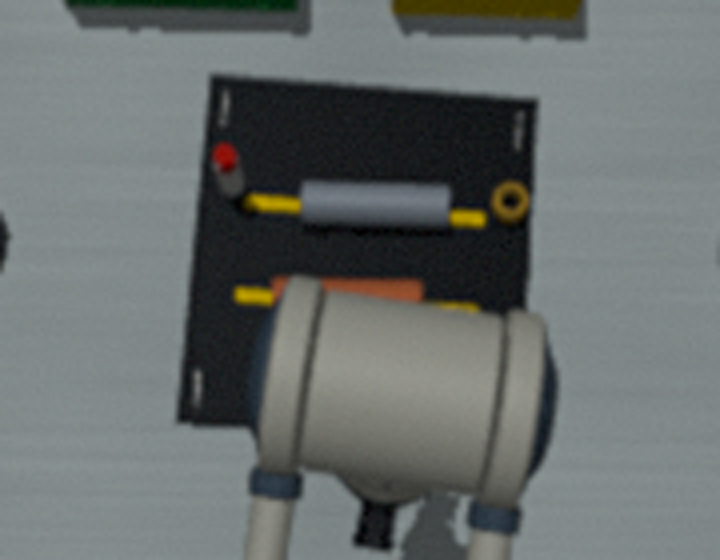

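```bash
python3 -c "
from rig import *
print(state()['clock'],close_job())"
```

```text
the job is handed in; nothing more can be done
14.7167 None
```

I rolled both tubes onto their nearest yellow lines with the shut fingertips, using short strokes on the tops of the tubes. I then lifted the arm clear and handed the job in at 14.7 s.

| Last check | Copper tube (near line) | Steel tube (far line) | Limit |
|---|---|---|---|
| Off the line's middle | about 1 mm | about 1–2 mm | 7 mm |
| Angle to the line | about 3° | about 3° | 8° |
| Along the line from its midpoint | about 9 mm | about 9 mm | 35 mm |
| Turn, worked out from the distance rolled | about 180° | about 140° | more than 69° |

- **Camera disagreement:** the two cameras differ by about 3 mm on the steel tube (x = 0.625 m in the scene view, 0.629 m in the top view, line at 0.625 m). I trusted the scene view more, because the top view seemed to miss the shaded side of the tube. Even the top view reading is inside the limit.
- **Copper checked with one camera:** the arm hid part of the copper tube from the top camera in the last look, so its final position comes from the scene camera alone.
- **Steel tube angle:** it had turned to about 4° off its line partway through. I brought it back by pressing nearer one end, with a slight twist of the tool.
- **Bystanders:** the marker and bushing stand where they were in the last pictures. I did not measure the hammer, wrench, hopper or flange again, but the arm only crossed the hammer and hopper side of the bench at about 0.22 m height.
- **Force:** the highest wrist force I read was about 30 N.

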